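Tip the bushes off the parts shovel into the box and shut it

TASK

Three small brass clock bushes lie on the flat steel parts shovel. Take it by its wooden handle, rest the blade's front edge on the front rim of the open clear parts box while the bushes are still on the blade, and keep it lightly pressed there as you tip the shovel steeply until all three have slid into the box, so that none can drop between. Then lay the empty shovel flat on the rubber mat again and shut the box's lid fully, leaving the loupe, the dosing bottle and the tweezers where they are.

Things in the scene. Friction and masses are not known exactly. Their poses are not given: they have to be found in the camera images.
- mat: thin black rubber bench mat, 250 (x) x 400 (y) x 3 mm, fixed; origin at the centre of its underside on the worktop, so its top is at z = 0.003. Shovel and box stand on it.
- shovel_grip (a point): centre of the shovel's straight wooden handle: a flat-sided bar 80 mm long, 12 mm wide and 11 mm thick, rising backwards at 20 degrees to the blade; with the blade flat on the mat this point is 28 mm above the mat. Axes are the shovel's: x forward to the blade's front edge, y across the handle (the width of 12 mm to grip), z up from the blade. The shovel weighs about 75 g, most of it in the blade, and lies loose, flat on the mat.
- shovel_nose (a point): middle of the blade's straight open front edge, on the blade's upper face; same axes as shovel_grip. The grip point lies 111.7 mm behind it (-x) and 25.8 mm above it (+z). The blade is a flat steel plate 60 mm long, 38 mm wide, 2 mm thick (its underside is 2 mm below this point), with a back wall and side cheeks 12 mm high that slope down to the front and no lip at the front.
- bush_1_mid (a point): centre of a turned brass bush, 12.4 mm across, 9 mm high, about 12 g, standing on the shovel blade. Polished: it starts to slide when the blade is tipped about 22 to 31 degrees nose down; below 15 degrees it stays.
- bush_2_mid (a point): centre of a second, equal bush on the blade
- bush_3_mid (a point): centre of a third, equal bush on the blade
- box_front_rim (a point): middle of the top of the box's front wall. x points level from the front wall into the box towards the lid's hinge, y along the front rim, z up. Clear plastic box, empty and fixed on the mat, 50 mm (x) x 72 mm (y) outside, walls 2 mm thick; its rims are 26 mm and its inner floor 2 mm above the mat.
- lid_edge (a point): middle of the lid's free edge, in its thickness. The lid is a clear flat plate 50 mm (hinge to free edge) x 72 mm x 2 mm with a 20 mm wide thumb tab that stands 4 mm out from the free edge; it is hinged along the back rim, 49 mm from box_front_rim along that point's x and 1 mm above it; open, it stands about upright with its free edge about 77 mm above the mat; shut, its top is 28.5 mm above the mat. The point's axes turn with the lid.
- parts_box_lid (a joint): angle of the lid in rad: 0 shut on the box, about 1.6 standing open, 1.675 its stop. The hinge is a little stiff (about 0.4 N at the free edge) and the lid stays where it is left; there is no catch.
- loupe: black eye loupe, 35 mm across, 39 mm high, standing on the worktop beyond the mat; origin at the centre of its underside. Leave it alone.
- oil_bottle: small white dosing bottle with a long nozzle, 21 mm across, 56 mm high, standing beyond the mat; origin at the centre of its underside. Leave it alone.
- tweezers: steel tweezers lying flat beyond the mat, 124 x 12 x 8 mm, along its x; origin at the centre of the underside. Leave them alone.
- shovel: the whole shovel (see shovel_grip and shovel_nose); origin under the middle of the blade, 30 mm behind its front edge, axes as shovel_grip
- parts_box: the whole box with its lid; origin under its centre, axes as box_front_rim, which lies 24 mm in front of the origin (-x) and 26 mm above it
Not all that is in view belongs to the job. Of the things like the parts_box, leave any that is purple; of the rest the larger one is meant.

How it is judged:
By the outcome, as a careful person would: the job done as asked, in the order asked, and still so for the second after the job is handed in, with the robot touching nothing.
It also fails if it takes over 59 s, if anything falls off the work surface, if the arm or the gripper's body presses on something with over 40 N, if the wrist force passes 120 N, or if a joint passes its speed limit or range.

ROBOT

A 6-joint arm with a two-finger parallel gripper is mounted at the origin on the work surface; the furniture and walls round the work are solid. World frame = base frame: x ahead of the robot, y to its left, z up, the work surface at z = 0. Lengths are in m, angles in rad, forces in N, time in s.
With the tool pointing down it reaches from about 0.35 to 0.775 m from the base axis. Payload 5.5 kg.
Tool frame: the origin (TCP) lies at the very end of the fingers, on their centre line; the grasp point (between the pads) lies env.hold_point_z behind it (env.hold_point_z is the distance from the TCP to the grasp point, in m); z points along the fingers, y is the line along which they close (so a half turn about z gives the same grasp; the last joint's range is limited). The gripper opens to 85 mm and grips with 20 to 120 N. Pads are 22 mm wide; open, the fingers measure 114 mm over their backs; the gripper's body (76 mm by 85 mm) begins 54 mm behind the grasp point. The pads swing forward as they close: fully open they stand 13 mm farther back than shut.
Start: joints at [-1.333, 0.313, 0.046, 1.304, 0, 1.431], TCP at [0.212, -0.534, 0.231] pointing down, gripper open.
Joint ranges: [-2.76, 2.76], [-0.86, 1.69], [-1.03, 1.26], [-2.2, 2.34], [-1.47, 1.5], [-3.14, 3.14]. Speed limits (rad/s): [2.57, 2.57, 3.14, 3.14, 3.14, 3.14].

INTERFACE

Orientations are given as a unit quaternion [w, x, y, z].
In Python, from workcell import env gives the robot as it stands.
- The arm moves only by the tool carry_out, never from a script. Its argument "steps" is a list of rows, each a list of 3 entries, a list of its own where there are three numbers: the turn, a rotation vector about the tool's x, y, z in degrees, then the shift along the tool's x, y, z in cm, then the closure in counts, from 0 (fully open) to 255 (shut). A call has exactly 8 rows; each row is the pose to reach, as a shift and turn from the pose commanded when the call began, along the tool's axes at that moment; what a row does not reach only later rows make up. A row lasts 1/8 s, in which the tool goes at most 62.5 mm and 10.7 degrees, less where a joint would pass 70% of its speed; a pose out of reach is approached as far as the arm can. A call with a gripper value outside its range is refused whole. The fingers move at their own pace and stop on an object; "force" is the grip in N (left out, the last holds). Time passes only in rows, so rows that repeat a pose let the fingers close, or fill a call up. It gives the time, the measured TCP pose, the force, the opening and the grip force at its end, in the units of the state.
- env.get_state(): the state, without advancing time (a new reading comes with each control period).
- env.read_camera(name): name is "scene" or "top" or "wrist"; returns (picture, depth): 400x640x3 uint8, red, green, blue; 400x640 float32, m along the optical axis (not along the pixel's ray), 0 where there is no reading.
- env.get_calibration(name): a dict with "fx", "fy", "cx", "cy" (pixels), "origin" and "orientation" of the camera in the world. Camera axes: x right, y up, looking along -z (the intrinsics and any distortion apply to the point x, -y, -z); pixel columns grow to the right and rows downward; lengths in m; the calibration is good to about 2 mm. A picture is of the moment at which its call begins: read the wrist's pose just before it. get_calibration takes no time and is no camera call; for the wrist camera it gives the pose at the moment of the call.
- env.hand_in(): hands the job in; it is judged then, once.
The state is a dict: "clock": time; "joint_pos": joint angles; "qvel": joint speeds; "tau": joint torques, N m; "tcp_pos": TCP position; "orientation": TCP orientation; "wrist_force": force on the tool from outside, world axes, zero at the start; "ft_torque": the same for the moment, N m; "finger_gap": finger opening in m; "grip_force": force on a finger pad.
Only numpy, scipy, OpenCV 4.12 (cv2) and the standard library are available. Lean on these libraries where they do the work, as an engineer would, in place of code of your own. Each camera call takes 0.05 s, during which the arm holds its last target. There are 200 camera calls.

## Working session

There is one attempt and no reset: what is moved stays moved. The work goes in short steps, Python scripts to look and compute and a tool call to move; the robot and the scene stay as the last step left them, time stands still between calls to the robot, and variables do not carry over. Pictures are saved under pics/ and viewed, at most 13 in all, crops included, and the job is handed in when it is done.

Besides the shell and the picture viewer there is one more tool, called after "Request:" as name(argument=value, ...) on one line, values as JSON. carry_out: Moves the arm, as the interface text tells. Its arguments: {"type":"object","properties":{"steps":{"type":"array","items":{"type":"array"}},"force":{"type":"number"}},"required":["steps"]}

```bash
mkdir -p pics; ls
cat > h.py <<'E'
import numpy as np,cv2
from workcell import env
from scipy.spatial.transform import Rotation as R
def q2R(q): return R.from_quat([q[1],q[2],q[3],q[0]])
def snap(n,f):
    c=env.get_calibration(n); p,d=env.read_camera(n)
    cv2.imwrite(f'pics/{f}.png',p[:,:,::-1]); np.savez(f'pics/{f}.npz',p=p,d=d,**{k:np.array(v) for k,v in c.items() if k in('fx','fy','cx','cy','origin','orientation')})
    return c,p,d
def load(f): return np.load(f'pics/{f}.npz')
def ray(c,u,v):
    r=np.array([(u-c['cx'])/c['fx'],-(v-c['cy'])/c['fy'],-1.0])
    return q2R(c['orientation']).apply(r)
def atz(c,u,v,z):
    r=ray(c,u,v);o=np.array(c['origin']);return o+r*(z-o[2])/r[2]
def dep(c,u,v):
    d=float(c['d'][int(v),int(u)]);return np.array(c['origin'])+ray(c,u,v)*d
def proj(c,P):
    p=q2R(c['orientation']).inv().apply(np.array(P)-c['origin']);return c['cx']+c['fx']*p[...,0]/-p[...,2],c['cy']-c['fy']*p[...,1]/-p[...,2]
E
python3 - <<'E'
from h import *
for n in('scene','top'):
    c,p,d=snap(n,n+'0');print(n,c)
print(env.hold_point_z,env.get_state())
a=cv2.imread('pics/scene0.png')
E
```

```text
pics
scene {'fx': 518.2537326385662, 'fy': 518.2537326385662, 'cx': 328.9364408505115, 'cy': 192.61322362051078, 'origin': array([-0.32117158, -0.72864459,  0.51457377]), 'orientation': array([ 0.73979867,  0.46877793, -0.24695448, -0.41467899])}
top {'fx': 389.1368160533793, 'fy': 389.1368160533793, 'cx': 325.5292149288976, 'cy': 195.89316041486222, 'origin': array([ 0.40023678, -0.23349074,  0.91266152]), 'orientation': array([ 0.70981423,  0.0106936 , -0.00441995, -0.70429388])}
0.0187 {'clock': 0.1, 'joint_pos': array([-1.33257695e+00,  3.13917788e-01,  4.51088775e-02,  1.30358801e+00,
        1.07071251e-05,  1.43121558e+00]), 'qvel': array([-5.95511215e-04, -5.98350070e-04,  3.75211384e-03, -1.63540600e-03,
        6.17736175e-05, -2.21269654e-04]), 'tau': array([ 2.75493119e-03, -4.81726205e+01,  2.99243796e+01,  1.28317988e-02,
       -1.41129954e-04,  1.24115928e-05]), 'tcp_pos': array([ 0.21200325, -0.53401522,  0.23050897]), 'orientation': array([-7.99585643e-04,  9.82211060e-01,  1.87778574e-01, -3.41069434e-05]), 'wrist_force': array([ 0.47626753,  0.02494483, -0.11949996]), 'ft_torque': array([ 0.01770103,  0.00104773, -0.03717891]), 'grip_force': 0.0, 'finger_gap': 0.08559999884203072}
```

View pics/top0.png

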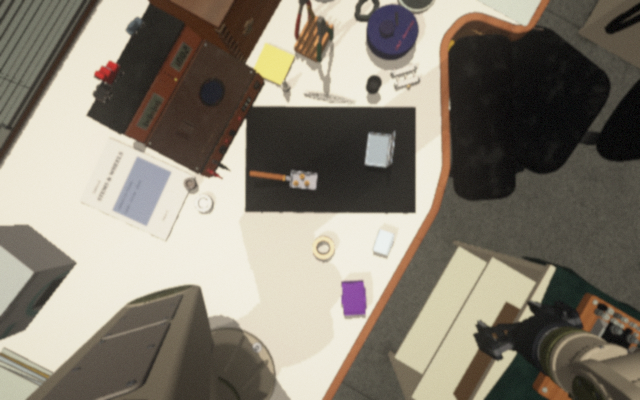

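View pics/scene0.png

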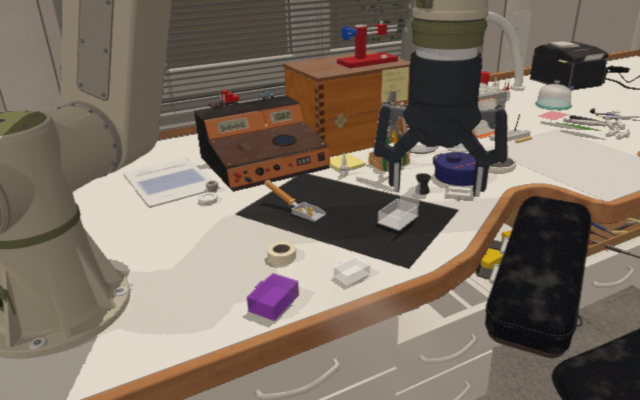

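Run:
```python
from h import *
a=cv2.imread('pics/top0.png')[125:200,240:420]; b=cv2.imread('pics/scene0.png')[165:250,235:435]
a=cv2.resize(a,(720,300),interpolation=cv2.INTER_CUBIC); b=cv2.resize(b,(706,300),interpolation=cv2.INTER_CUBIC)
o=np.zeros((600,720,3),np.uint8);o[:300]=a;o[300:,:706]=b;cv2.imwrite('pics/crop1.png',o)
c=load('top0')
for uv in[(247,107),(415,107),(247,212),(415,212)]: print(atz(c,*uv,.003))
for uv in [(270,176),(255,174),(285,178),(313,181),(380,150)]: print(uv,dep(c,*uv))
```

```text
[ 0.62751801 -0.03883281  0.003     ]
[ 0.62976572 -0.43350554  0.003     ]
[ 0.38053129 -0.04185349  0.003     ]
[ 0.38370067 -0.4342411   0.003     ]
(270, 176) [ 0.46315871 -0.09935213  0.03269794]
(255, 174) [ 0.46641994 -0.06782243  0.04622982]
(285, 178) [ 0.45973387 -0.13196046  0.01969807]
(313, 181) [ 0.45435305 -0.19569734  0.00202663]
(380, 150) [ 0.52779078 -0.35173407  0.00524576]
```

View pics/crop1.png

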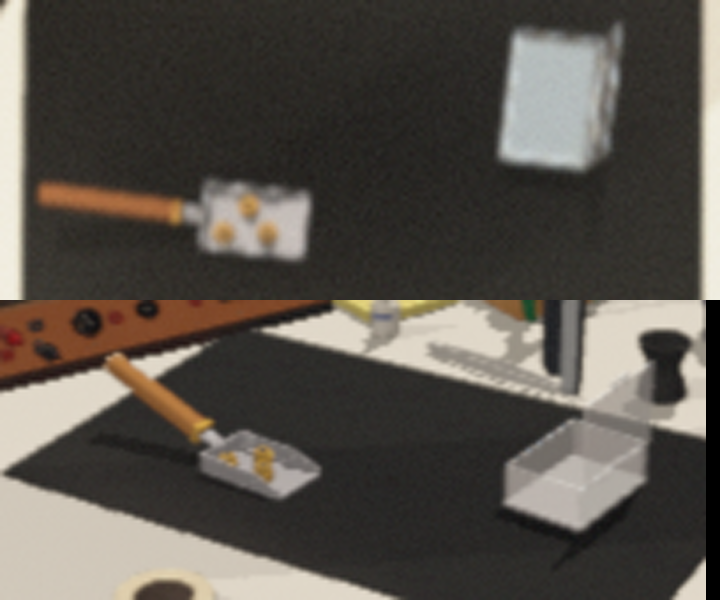

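The top view shows the shovel with its handle at about (270,176) and its nose at about (316,181). Three things could be taken for the box:
- the clear box on the mat, at (380,150)
- a smaller clear box off the mat, at (383,241)
- a purple box, at (354,298)

I choose the one on the mat. It is the larger non-purple box, and the crop shows its lid standing open on the side away from the shovel.

Request:
carry_out(steps=[[[0, 0, -62], [38, -26, -5], 0], [[0, 0, -62], [38, -26, -5], 0], [[0, 0, -62], [38, -26, -5], 0], [[0, 0, -62], [38, -26, -5], 0], [[0, 0, -62], [38, -26, -5], 0], [[0, 0, -62], [38, -26, -5], 0], [[0, 0, -62], [38, -26, -5], 0], [[0, 0, -62], [38, -26, -5], 0]], force=60)

```text
clock: 1.1
tcp_pos: [0.4705, -0.1498, 0.2814]
orientation: [-0.0, 0.744, 0.668, 0.0]
wrist_force: [0.1, -1.5, 0.1]
finger_gap: 0.0852
grip_force: 0.0
```

Run:
```python
from h import *
s=env.get_state();print(s['tcp_pos'],s['orientation'],s['joint_pos'],s['qvel'].max(),s['clock'])
c,p,d=snap('wrist','w1');print(c)
```

```text
[ 0.47051745 -0.14977646  0.28142109] [-6.49678178e-05  7.43974727e-01  6.68207734e-01  1.59775387e-04] [-4.71125787e-01  1.44559266e-01 -4.89125168e-02  1.37733087e+00
  3.44899994e-04  1.20687257e+00] 0.39680505909278596 1.1
{'fx': 333.9759974579698, 'fy': 333.9759974579698, 'cx': 323.9831348286245, 'cy': 200.60626045765997, 'origin': array([ 0.47944004, -0.06966208,  0.42396163]), 'orientation': array([ 0.98585504, -0.15876017,  0.00797276, -0.05311771])}
```

View pics/w1.png

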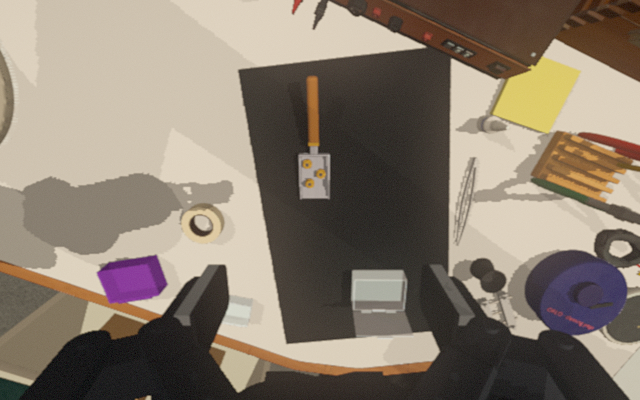

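The wrist view shows the shovel handle from (313,78) to (314,148), the blade front at (314,198), and the box at (378,290) with its lid at (382,320). The arm was still settling, so I'm retaking it and enlarging.

Run:
```python
from h import *
c,p,d=snap('wrist','w2')
a=cv2.imread('pics/w2.png')
s=cv2.resize(a[65:215,270:360],None,fx=4,fy=4,interpolation=cv2.INTER_CUBIC)
b=cv2.resize(a[255:345,330:430],None,fx=4,fy=4,interpolation=cv2.INTER_CUBIC)
o=np.zeros((600,770,3),np.uint8);o[:600,:360]=s;o[:360,370:770]=b;cv2.imwrite('pics/crop2.png',o)
```

```text
(no output)
```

View pics/crop2.png

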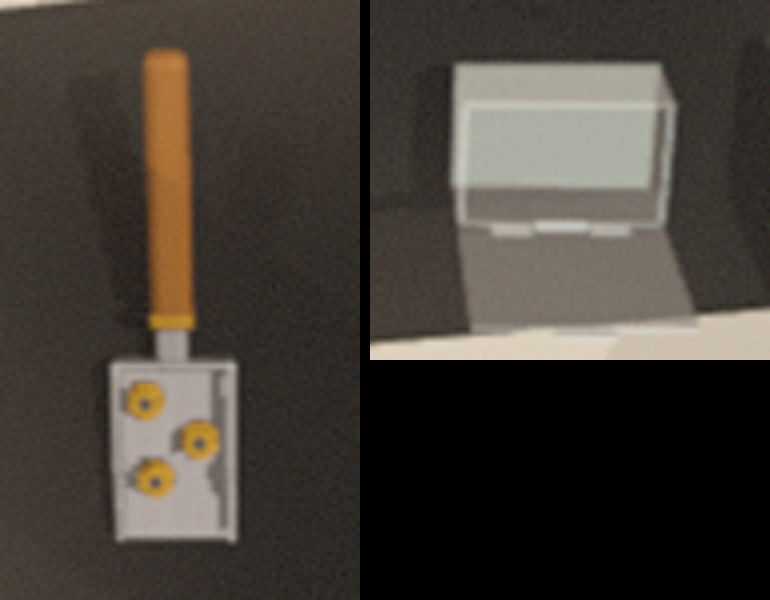

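Run:
```python
from h import *
c=load('w2')
S=lambda x,y:((x+.5)/4-.5+270,(y+.5)/4-.5+65)
B=lambda x,y:((x-370+.5)/4-.5+330,(y+.5)/4-.5+255)
def P(n,uv,z): print(n,np.round(atz(c,*uv,z),4))
P('noseL',S(117,541),.005);P('noseR',S(236,541),.005)
P('backL',S(110,361),.017);P('backR',S(238,361),.017)
for q in [(167,100),(169,180),(170,250),(172,310)]: print('handle',np.round(dep(c,*S(*q)),4))
P('hEnd',S(166,50),.052);P('hBot',S(172,328),.022)
for q in [(145,405),(200,442),(156,480)]: P('bush',S(*q),.014)
P('fbL',B(454,64),.003);P('fbR',B(661,64),.003)
P('frL',B(458,104),.029);P('frR',B(676,104),.029)
P('brL',B(458,226),.029);P('brR',B(664,226),.029)
P('lidL',B(471,331),.08);P('lidR',B(699,327),.08)
t=load('top0')
T=lambda x,y:((x+.5)/4-.5+240,(y+.5)/4-.5+125)
def Q(n,uv,z): print('top',n,np.round(atz(t,*uv,z),4))
Q('nose',T(310,191),.005);Q('nose',T(302,262),.005);Q('hEnd',T(38,193),.052)
Q('box TL front rim',T(514,33),.029);Q('box BL',T(500,163),.029)
```

```text
noseL [ 0.4335 -0.2014  0.005 ]
noseR [ 0.4725 -0.2056  0.005 ]
backL [ 0.4402 -0.1397  0.017 ]
backR [ 0.4793 -0.1439  0.017 ]
handle [ 0.4675 -0.0663  0.046 ]
handle [ 0.4654 -0.0872  0.0403]
handle [ 0.4631 -0.107   0.0317]
handle [ 0.4612 -0.1254  0.0228]
hEnd [ 0.469  -0.0539  0.052 ]
hBot [ 0.4606 -0.1309  0.022 ]
bush [ 0.449  -0.1551  0.014 ]
bush [ 0.4647 -0.1688  0.014 ]
bush [ 0.4494 -0.1796  0.014 ]
fbL [ 0.4928 -0.3152  0.003 ]
fbR [ 0.5663 -0.3232  0.003 ]
frL [ 0.4922 -0.3154  0.029 ]
frR [ 0.5655 -0.3234  0.029 ]
brL [ 0.4882 -0.364   0.029 ]
brR [ 0.5599 -0.3718  0.029 ]
lidL [ 0.4881 -0.3651  0.08  ]
lidR [ 0.5593 -0.3713  0.08  ]
top nose [ 0.4744 -0.2053  0.005 ]
top nose [ 0.4329 -0.201   0.005 ]
top hEnd [ 0.4684 -0.0558  0.052 ]
top box TL front rim [ 0.5634 -0.3214  0.029 ]
top box BL [ 0.4892 -0.3139  0.029 ]
```

```bash
cat >> h.py <<'E'
F=np.array([-.107,-.9943,0]);F/=np.linalg.norm(F)
def tool(a,F=F):  # tool pitch a deg about tool y; a=-20 leaned back at grasp
    X=-F; Z=np.array([0,0,-1.]); Y=np.cross(Z,X)
    return R.from_matrix(np.c_[X,Y,Z])*R.from_rotvec([0,np.radians(a),0])
def rel(tcp,Rt,p0=None,R0=None):
    s=env.get_state()
    p0=s['tcp_pos'] if p0 is None else p0; R0=q2R(s['orientation']) if R0 is None else R0
    return np.round((R0.inv()*Rt).as_rotvec(degrees=True),1),np.round(R0.inv().apply(tcp-p0)*100,2)
def tcp_of_grip(g,a): return np.array(g)+tool(a).apply([0,0,env.hold_point_z])
E
python3 - <<'E'
from h import *
g=np.array([.465,-.0925,.031])
t=tcp_of_grip(g,-20);z=tool(-20).apply([0,0,1])
print(t,rel(t-.07*z,tool(-20)),rel(t,tool(-20)))
E
```

```text
[ 0.46431568 -0.09885906  0.01342775] (array([  0., -20.,   0.]), array([ 7.43, -1.16, 20.21])) (array([  0., -20.,   0.]), array([ 5.04, -1.16, 26.78]))
```

Request:
carry_out(steps=[[[0, -10, 0], [4, -0.6, 6], 100], [[0, -20, 0], [7.4, -1.2, 12], 100], [[0, -20, 0], [7.4, -1.2, 17], 100], [[0, -20, 0], [7.4, -1.2, 20.2], 100], [[0, -20, 0], [7.4, -1.2, 20.2], 100], [[0, -20, 0], [6.6, -1.2, 22.5], 100], [[0, -20, 0], [5.8, -1.2, 24.7], 100], [[0, -20, 0], [5.05, -1.2, 26.75], 100]])

```text
clock: 2.2
tcp_pos: [0.4646, -0.1029, 0.0153]
orientation: [0.117, 0.735, 0.656, -0.129]
wrist_force: [1.2, -1.5, 0.1]
finger_gap: 0.0519
grip_force: 0.0
```

Request:
carry_out(steps=[[[0, 0, 0], [0, 0, 0], 100], [[0, 0, 0], [0, 0, 0], 255], [[0, 0, 0], [0, 0, 0], 255], [[0, 0, 0], [0, 0, 0], 255], [[0, 0, 0], [0, 0, 0], 255], [[0, 0, 0], [0, 0, 0], 255], [[0, 0, 0], [0, 0, 0], 255], [[0, 0, 0], [0, 0, 0], 255]], force=60)

```text
clock: 3.2
tcp_pos: [0.4641, -0.1012, 0.0148]
orientation: [0.117, 0.734, 0.657, -0.129]
wrist_force: [0.2, 2.2, 6.3]
finger_gap: 0.0108
grip_force: 59.3
```

Run:
```python
from h import *
s=env.get_state();print(s)
t=tcp_of_grip([.465,-.0925,.031],-20);print(rel(t,tool(-20)))
c,p,d=snap('wrist','w3')
a=cv2.imread('pics/w3.png');cv2.imwrite('pics/v3.png',a)
```

```text
{'clock': 3.2, 'joint_pos': array([-0.16686892,  0.32839619, -0.57322228,  0.64634109, -0.34928845,
        1.51053671]), 'qvel': array([ 3.94403003e-04,  2.72211185e-06,  3.49979196e-04, -2.07432966e-04,
       -1.42981949e-05, -9.20235394e-04]), 'tau': array([-7.46574942e-01, -3.79693723e+01,  2.01488096e+01, -2.91454922e-01,
       -6.86959215e-01,  1.54402707e-02]), 'tcp_pos': array([ 0.46414738, -0.10123627,  0.01483614]), 'orientation': array([ 0.11694451,  0.73374106,  0.6567418 , -0.12898935]), 'wrist_force': array([0.16535981, 2.18576124, 6.29382226]), 'ft_torque': array([-0.09389838,  0.14240561,  0.02290197]), 'grip_force': 59.32596802711487, 'finger_gap': 0.010764774758481869}
(array([ 0.1,  0.1, -0.2]), array([ 0.27, -0.01,  0.05]))
```

View pics/v3.png

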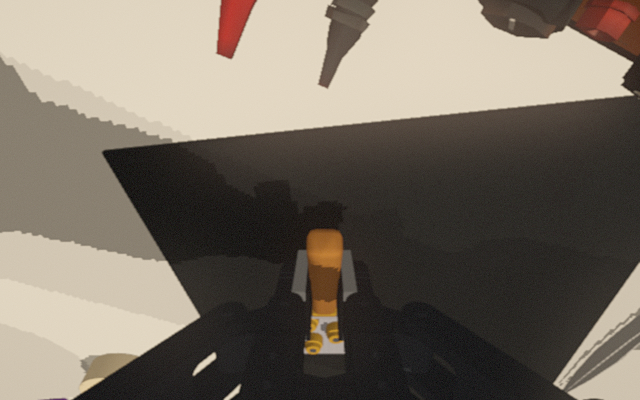

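The handle is held (10.8 mm gap, 59 N) at about (325,265), and the bushes are still on the blade at (325,335). Next is a gentle lift.

Request:
carry_out(steps=[[[0, 0, 0], [-0.1, 0, -0.25], 255], [[0, 0, 0], [-0.25, 0, -0.75], 255], [[0, 0, 0], [-0.5, 0, -1.4], 255], [[0, 0, 0], [-0.8, 0, -2.2], 255], [[0, 0, 0], [-1.1, 0, -3], 255], [[0, 0, 0], [-1.3, 0, -3.6], 255], [[0, 0, 0], [-1.35, 0, -3.75], 255], [[0, 0, 0], [-1.35, 0, -3.75], 255]])

```text
clock: 4.25
tcp_pos: [0.4631, -0.101, 0.0537]
orientation: [0.116, 0.734, 0.657, -0.129]
wrist_force: [-0.6, 0.5, -1.2]
finger_gap: 0.0108
grip_force: 58.6
```

Run:
```python
from h import *
s=env.get_state();print({k:np.round(s[k],4) for k in('tcp_pos','orientation','wrist_force','finger_gap','grip_force','clock')})
snap('scene','s2');snap('top','t2')
a=cv2.imread('pics/top0.png')[125:200,240:420];a=cv2.imread('pics/t2.png')[140:215,240:340]; b=cv2.imread('pics/s2.png')[150:250,235:435]
a=cv2.resize(a,(400,300),interpolation=cv2.INTER_CUBIC); b=cv2.resize(b,(600,300),interpolation=cv2.INTER_CUBIC)
o=np.zeros((600,600,3),np.uint8);o[:300,:400]=a;o[300:]=b;cv2.imwrite('pics/crop4.png',o)
```

```text
{'tcp_pos': array([ 0.4631, -0.101 ,  0.0537]), 'orientation': array([ 0.1159,  0.7339,  0.6567, -0.1294]), 'wrist_force': array([-0.6126,  0.4952, -1.21  ]), 'finger_gap': np.float64(0.0108), 'grip_force': np.float64(58.5653), 'clock': np.float64(4.25)}
```

View pics/crop4.png

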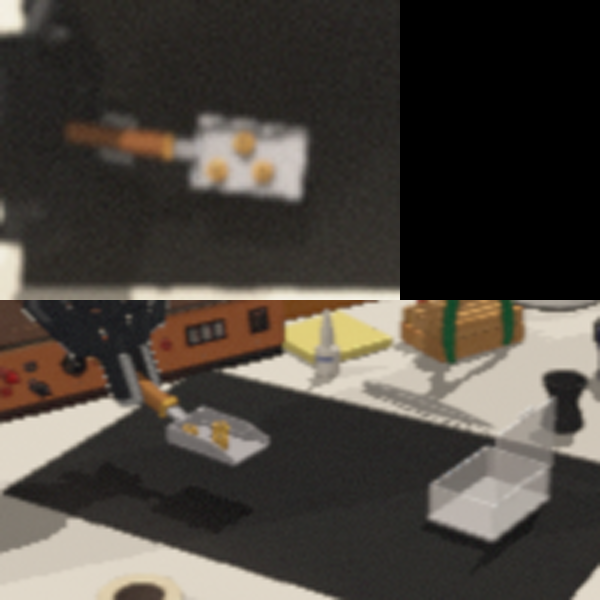

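Lifted: the top crop shows the blade at (250,155) and the scene crop at (218,435), with all three bushes on it. I'll measure where the blade sits in the grip and plan the transfer.

```bash
cat >> h.py <<'E'
SR0=R.from_matrix(np.c_[F,np.cross([0,0,1],F),[0,0,1]])
# at lift end: nose, shovel rotation in tool
import json,os
def setgrasp(nose,tcp,Rt,tip=0):
    Rs=SR0*R.from_rotvec([0,np.radians(tip),0])
    json.dump(dict(n=list(Rt.inv().apply(nose-tcp)),q=list((Rt.inv()*Rs).as_quat())),open('g.json','w'))
def shovel2tool(nose,tip):
    g=json.load(open('g.json'));Rs=SR0*R.from_rotvec([0,np.radians(tip),0])
    Rt=Rs*R.from_quat(g['q']).inv();return np.array(nose)-Rt.apply(g['n']),Rt
def nose_now():
    g=json.load(open('g.json'));s=env.get_state();Rt=q2R(s['orientation'])
    f=(Rt*R.from_quat(g['q'])).apply([1,0,0]); return np.round(s['tcp_pos']+Rt.apply(g['n']),4), np.round(np.degrees(np.arcsin(-f[2])),2),np.round(f,3)
E
python3 - <<'E'
from h import *
c=load('t2');T=lambda x,y:((x+.5)/4-.5+240,(y+.5)/4-.5+140)
print('nose',[np.round(atz(c,*T(*q),.044),4) for q in[(307,129),(302,199)]])
c0=load('top0');T0=lambda x,y:((x+.5)/4-.5+240,(y+.5)/4-.5+125)
def line(c,T,a,b):
    return np.round([dep(c,*np.round(T(a[0]+(b[0]-a[0])*k,a[1]+(b[1]-a[1])*k)))[1:] for k in np.linspace(0,1,7)],4).tolist()
print(line(c,T,(285,160),(295,175)),line(c,T,(220,150),(296,158)))
print(line(c0,T0,(215,212),(300,222)))
s=env.get_state();setgrasp(np.array([.452,-.2033,.0439]),s['tcp_pos'],q2R(s['orientation']))
rim=np.array([.528,-.319,.029]);N=rim+.003*F+[0,0,.025]
print(N,nose_now())
p,Rt=shovel2tool(N,0);print(rel(p,Rt))
E
```

```text
nose [array([ 0.4723, -0.2048,  0.044 ]), array([ 0.4332, -0.2023,  0.044 ])]
[[-0.1929, 0.042], [-0.1929, 0.042], [-0.1951, 0.0426], [-0.1951, 0.0422], [-0.1975, 0.0442], [-0.1974, 0.0412], [-0.1974, 0.0412]] [[-0.157, 0.0428], [-0.1637, 0.043], [-0.1704, 0.0417], [-0.1771, 0.0418], [-0.184, 0.044], [-0.1906, 0.0429], [-0.1997, 0.0455]]
[[-0.1488, 0.0028], [-0.1584, 0.0052], [-0.1653, 0.0034], [-0.1747, 0.0036], [-0.1839, 0.002], [-0.1912, 0.0069], [-0.2005, 0.006]]
[ 0.52767901 -0.32198278  0.054     ] (array([ 0.452 , -0.2033,  0.0439]), np.float64(-0.0), array([-0.107, -0.994,  0.   ]))
(array([ 0.,  0., -0.]), array([-10.64,   8.84,   2.79]))
```

Request:
carry_out(steps=[[[0, 0, 0], [-0.1, 0.1, 0.05], 255], [[0, 0, 0], [-0.45, 0.4, 0.1], 255], [[0, 0, 0], [-1, 0.85, 0.25], 255], [[0, 0, 0], [-1.65, 1.4, 0.45], 255], [[0, 0, 0], [-2.45, 2.05, 0.65], 255], [[0, 0, 0], [-3.35, 2.8, 0.9], 255], [[0, 0, 0], [-4.3, 3.6, 1.15], 255], [[0, 0, 0], [-5.3, 4.4, 1.4], 255]])

```text
clock: 5.35
tcp_pos: [0.5013, -0.161, 0.0587]
orientation: [0.116, 0.734, 0.657, -0.129]
wrist_force: [0.3, 0.4, -1.2]
finger_gap: 0.0106
grip_force: 58.6
```

Request:
carry_out(steps=[[[0, 0, 0], [-1, 0.8, 0.25], 255], [[0, 0, 0], [-1.95, 1.65, 0.5], 255], [[0, 0, 0], [-2.85, 2.4, 0.75], 255], [[0, 0, 0], [-3.65, 3.05, 0.95], 255], [[0, 0, 0], [-4.3, 3.6, 1.15], 255], [[0, 0, 0], [-4.85, 4.05, 1.3], 255], [[0, 0, 0], [-5.2, 4.35, 1.4], 255], [[0, 0, 0], [-5.3, 4.4, 1.4], 255]])

```text
clock: 6.35
tcp_pos: [0.5385, -0.2194, 0.0636]
orientation: [0.116, 0.734, 0.657, -0.129]
wrist_force: [0.6, -0.3, -1.3]
finger_gap: 0.0107
grip_force: 58.6
```

Run:
```python
from h import *
snap('wrist','w5');c,p,d=snap('scene','s5');print(nose_now())
s=env.get_state();print(s['wrist_force'],s['clock'])
snap('top','t5')
rim=np.array([.528,-.319,.029])
for k in (.012,.002,0): 
    p,Rt=shovel2tool(rim+.003*F+[0,0,.002+k],8);print(k,rel(p,Rt))
a=cv2.imread('pics/t5.png')[130:190,310:410]; b=cv2.imread('pics/s5.png')[170:250,335:435]
a=cv2.resize(a,(600,360),interpolation=cv2.INTER_CUBIC)[:300]; b=cv2.resize(b,(375,300),interpolation=cv2.INTER_CUBIC)
o=np.zeros((600,600,3),np.uint8);o[:300]=a;o[300:,:375]=b;cv2.imwrite('pics/crop5.png',o)
```

```text
(array([ 0.5276, -0.3215,  0.0541]), np.float64(-0.0), array([-0.107, -0.994,  0.   ]))
[ 0.18188969  0.31503511 -1.69051221] 6.45
0.012 (array([ 0.,  8., -0.]), array([-0.38,  0.03, -0.2 ]))
0.002 (array([ 0.,  8., -0.]), array([-0.04,  0.03,  0.74]))
0 (array([ 0.,  8., -0.]), array([0.03, 0.03, 0.93]))
```

View pics/crop5.png

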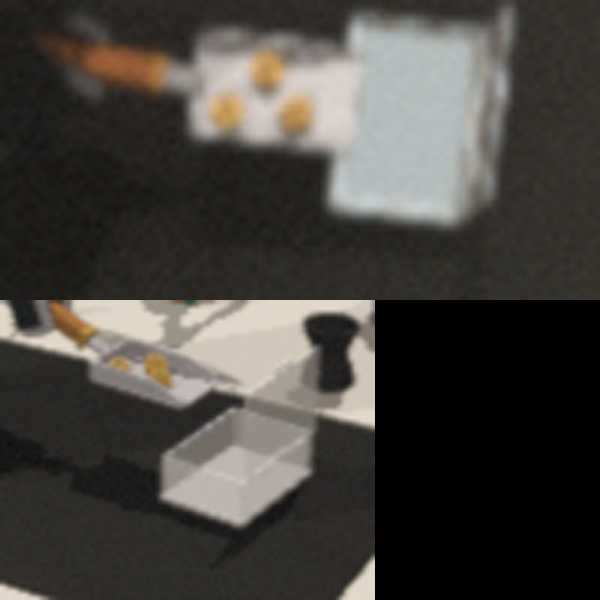

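Hover is good: the blade front at (355,100) in the top crop is just past the rim line at about (342,100), it is centred laterally, and all bushes are aboard. Now I'll lower it nose-down by 8° onto the rim.

Request:
carry_out(steps=[[[0, 0.5, 0], [0, 0, 0.05], 255], [[0, 2, 0], [-0.05, 0, 0.15], 255], [[0, 3.5, 0], [-0.05, 0, 0.3], 255], [[0, 5, 0], [-0.1, 0.05, 0.4], 255], [[0, 6.5, 0], [-0.15, 0.05, 0.55], 255], [[0, 7.5, 0], [-0.15, 0.05, 0.65], 255], [[0, 8, 0], [-0.15, 0.05, 0.7], 255], [[0, 8, 0], [-0.15, 0.05, 0.7], 255]])

```text
clock: 7.5
tcp_pos: [0.5385, -0.2232, 0.0575]
orientation: [0.07, 0.741, 0.663, -0.078]
wrist_force: [-0.9, 1.1, -1.3]
finger_gap: 0.0108
grip_force: 58.5
```

Run:
```python
from h import *
print(nose_now(),env.get_state()['wrist_force'],env.get_state()['ft_torque'])
rim=np.array([.528,-.319,.029])
for k in (-.002,-.004): 
    p,Rt=shovel2tool(rim+.004*F+[0,0,.002+k],8);print(k,rel(p,Rt))
```

```text
(array([ 0.5279, -0.3232,  0.0337]), np.float64(8.0), array([-0.106, -0.985, -0.139])) [-0.88246134  1.07217322 -1.31516107] [ 0.33417224 -0.12963258  0.02505359]
-0.002 (array([ 0., -0., -0.]), array([ 0.12, -0.03,  0.46]))
-0.004 (array([ 0., -0., -0.]), array([ 0.16, -0.03,  0.66]))
```

Request:
carry_out(steps=[[[0, 0, 0], [0, 0, 0.05], 255], [[0, 0, 0], [0, 0, 0.1], 255], [[0, 0, 0], [0.05, 0, 0.2], 255], [[0, 0, 0], [0.05, 0, 0.25], 255], [[0, 0, 0], [0.05, 0, 0.3], 255], [[0, 0, 0], [0.05, 0, 0.3], 255], [[0, 0, 0], [0.05, 0, 0.3], 255], [[0, 0, 0], [0.05, 0, 0.3], 255]])

```text
clock: 8.5
tcp_pos: [0.5386, -0.2233, 0.0546]
orientation: [0.07, 0.741, 0.663, -0.078]
wrist_force: [-0.3, 0.2, 1.0]
finger_gap: 0.0107
grip_force: 58.6
```

Run:
```python
from h import *
print(nose_now(),env.get_state()['wrist_force'],env.get_state()['ft_torque'])
```

```text
(array([ 0.5281, -0.3233,  0.0309]), np.float64(7.99), array([-0.106, -0.985, -0.139])) [-0.32837842  0.19600128  1.00821839] [ 0.11643426  0.05470903 -0.00117266]
```

```bash
cat > tip.py <<'E'
from h import *
import sys
st,press=float(sys.argv[1]),float(sys.argv[2])
s=env.get_state();R0=q2R(s['orientation']);p0=s['tcp_pos']
n,tip,f=nose_now()
Rs=SR0*R.from_rotvec([0,np.radians(tip),0]); Pw=n-Rs.apply([.0033,0,.002]); print('pivot',Pw,tip)
for i in range(1,9):
    d=R.from_rotvec(SR0.apply([0,1,0])*np.radians(st*i))
    p=Pw+d.apply(p0-Pw)+[0,0,-press*i/8]
    print(rel(p,d*R0,p0,R0))
E
python3 tip.py 3 0.0003
```

```text
pivot [ 0.5284794  -0.31977439  0.02937812] 7.99
(array([ 0.,  3., -0.]), array([-0.25,  0.  , -0.46]))
(array([ 0.,  6., -0.]), array([-0.52,  0.  , -0.91]))
(array([ 0.,  9., -0.]), array([-0.81,  0.  , -1.34]))
(array([ 0., 12., -0.]), array([-1.13,  0.  , -1.75]))
(array([ 0.1, 15. , -0. ]), array([-1.46,  0.  , -2.15]))
(array([ 0.1, 18. , -0. ]), array([-1.82,  0.01, -2.53]))
(array([ 0.1, 21. , -0. ]), array([-2.2 ,  0.01, -2.89]))
(array([ 0.1, 24. , -0. ]), array([-2.59,  0.01, -3.23]))
```

Request:
carry_out(steps=[[[0, 1.5, 0], [-0.12, 0, -0.23], 255], [[0, 3, 0], [-0.25, 0, -0.46], 255], [[0, 4.5, 0], [-0.38, 0, -0.69], 255], [[0, 6, 0], [-0.52, 0, -0.91], 255], [[0, 7.5, 0], [-0.66, 0, -1.13], 255], [[0, 9, 0], [-0.81, 0, -1.34], 255], [[0, 10.5, 0], [-0.97, 0, -1.55], 255], [[0, 12, 0], [-1.13, 0, -1.75], 255]])

```text
clock: 9.5
tcp_pos: [0.5378, -0.2308, 0.0742]
orientation: [-0.0, 0.745, 0.667, 0.001]
wrist_force: [-0.2, -0.6, 1.9]
finger_gap: 0.0107
grip_force: 58.7
```

```bash
python3 - <<'E'
from h import *
print(nose_now(),env.get_state()['wrist_force'],env.get_state()['ft_torque'])
E
python3 tip.py 4 0.0003
```

```text
(array([ 0.528 , -0.3237,  0.03  ]), np.float64(20.08), array([-0.1  , -0.934, -0.343])) [-0.19371883 -0.64889812  1.86842449] [-0.20505539 -0.00911109  0.0505568 ]
pivot [ 0.52840509 -0.31993566  0.02925457] 20.08
(array([0., 4., 0.]), array([-0.33,  0.  , -0.61]))
(array([0., 8., 0.]), array([-0.71,  0.  , -1.2 ]))
(array([ 0., 12.,  0.]), array([-1.13,  0.  , -1.76]))
(array([ 0.1, 16. ,  0. ]), array([-1.58,  0.01, -2.28]))
(array([ 0.1, 20. ,  0. ]), array([-2.08,  0.01, -2.78]))
(array([ 0.1, 24. ,  0. ]), array([-2.6 ,  0.01, -3.24]))
(array([ 0.1, 28. ,  0. ]), array([-3.16,  0.01, -3.66]))
(array([ 0.1, 32. ,  0. ]), array([-3.74,  0.02, -4.04]))
```

Request:
carry_out(steps=[[[0, 4, 0], [-0.33, 0, -0.61], 255], [[0, 8, 0], [-0.7, 0, -1.2], 255], [[0, 12, 0], [-1.13, 0, -1.76], 255], [[0, 16, 0], [-1.58, 0, -2.28], 255], [[0, 20, 0], [-2.08, 0, -2.78], 255], [[0, 24, 0], [-2.6, 0, -3.24], 255], [[0, 28, 0], [-3.15, 0, -3.66], 255], [[0, 32, 0], [-3.74, 0, -4.04], 255]])

```text
clock: 10.5
tcp_pos: [0.5336, -0.2687, 0.1149]
orientation: [-0.184, 0.716, 0.641, 0.207]
wrist_force: [-0.4, -2.3, 1.4]
finger_gap: 0.0104
grip_force: 58.9
```

```bash
python3 - <<'E'
from h import *
s=env.get_state();print(nose_now(),s['wrist_force'],s['ft_torque'],s['joint_pos'])
snap('scene','s6');snap('top','t6')
a=cv2.imread('pics/t6.png')[130:180,310:410]; b=cv2.imread('pics/s6.png')[150:250,335:435]
o=np.zeros((600,600,3),np.uint8);o[:200,:400]=cv2.resize(a,(400,200),interpolation=cv2.INTER_CUBIC);o[200:,:400]=cv2.resize(b,(400,400),interpolation=cv2.INTER_CUBIC);cv2.imwrite('pics/crop6.png',o)
E
python3 tip.py 2 0.0003
```

```text
(array([ 0.5281, -0.3241,  0.0279]), np.float64(52.11), array([-0.064, -0.611, -0.789])) [-0.399385   -2.31362079  1.35013715] [-0.82331032  0.18141384  0.00651168] [-0.81175653  0.68265957  0.21224679  1.48397344  0.41936153  0.78780536]
pivot [ 0.5274858  -0.32181491  0.02747415] 52.08
(array([0., 2., 0.]), array([-0.16,  0.  , -0.31]))
(array([0., 4., 0.]), array([-0.34,  0.  , -0.61]))
(array([0., 6., 0.]), array([-0.52,  0.01, -0.9 ]))
(array([0.1, 8. , 0. ]), array([-0.72,  0.01, -1.19]))
(array([ 0.1, 10. ,  0. ]), array([-0.93,  0.01, -1.47]))
(array([ 0.1, 12. ,  0. ]), array([-1.14,  0.01, -1.75]))
(array([ 0.1, 14. ,  0. ]), array([-1.37,  0.01, -2.01]))
(array([ 0.1, 16. ,  0. ]), array([-1.6 ,  0.02, -2.27]))
```

View pics/crop6.png

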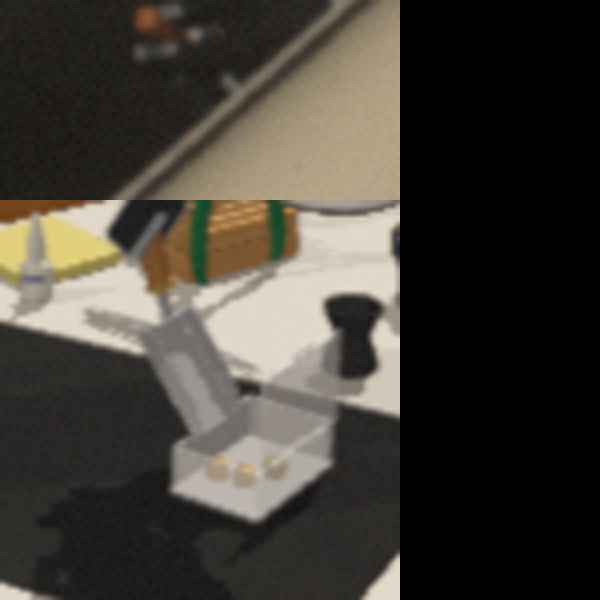

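All three bushes lie in the box, at (218,466), (245,474) and (272,466) in the crop, and the blade above is empty. Next I'll take the shovel back.

Run:
```python
from h import *
n,_,_=nose_now()
for N,t in [(n-.015*F+[0,0,.015],52),(n-.03*F+[0,0,.04],42),(n-.06*F+[0,0,.05],31),(np.array([.49,-.23,.06]),21),(np.array([.47,-.21,.05]),11),(np.array([.453,-.2035,.035]),0)]:
    p,Rt=shovel2tool(N,t);print(rel(p,Rt),p)
```

```text
(array([ 0.2, -0.1, -0.2]), array([ 2.07, -0.02, -0.46])) [ 0.53450774 -0.25492271  0.12802787]
(array([  0.2, -10.1,  -0.2]), array([ 5.29, -0.04, -0.09])) [ 0.53763695 -0.22584445  0.14200633]
(array([  0.1, -21.1,  -0.2]), array([ 8.7 , -0.07,  2.61])) [ 0.54225867 -0.18289695  0.13723382]
(array([  0.1, -31.1,  -0.2]), array([10.4 , -4.81,  7.4 ])) [ 0.49973936 -0.13785604  0.10573896]
(array([  0. , -41.1,  -0.2]), array([11.02, -7.02, 10.95])) [ 0.48043856 -0.11135873  0.07895435]
(array([ -0. , -52.1,  -0.2]), array([ 9.89, -8.78, 14.31])) [ 0.46383469 -0.10117767  0.04449567]
```

Request:
carry_out(steps=[[[0, 0, 0], [2.1, 0, -0.5], 255], [[0, -10, 0], [5.3, 0, -0.1], 255], [[0, -20, 0], [8.7, -0.1, 2.6], 255], [[0, -30, 0], [10.4, -4.8, 7.4], 255], [[0, -40, 0], [11, -7, 11], 255], [[0, -50, 0], [9.9, -8.8, 14.3], 255], [[0, -52, 0], [9.9, -8.8, 14.3], 255], [[0, -52, 0], [9.9, -8.8, 14.3], 255]])

```text
clock: 11.6
tcp_pos: [0.4643, -0.0979, 0.0461]
orientation: [0.116, 0.733, 0.658, -0.129]
wrist_force: [-0.1, -0.6, -0.3]
finger_gap: 0.0105
grip_force: 58.8
```

Run:
```python
from h import *
print(nose_now(),env.get_state()['wrist_force'],env.get_state()['ft_torque'])
for z in (.008,.005,.003):
    p,Rt=shovel2tool([.453,-.2035,z],0);print(rel(p,Rt))
```

```text
(array([ 0.4537, -0.2002,  0.0365]), np.float64(0.06), array([-0.104, -0.995, -0.001])) [-0.13938936 -0.62207159 -0.25722808] [ 0.42929178 -0.09548802  0.02540022]
(array([ 0.1, -0.1,  0.1]), array([ 0.66, -0.01,  2.8 ]))
(array([ 0.1, -0.1,  0.1]), array([ 0.77, -0.01,  3.08]))
(array([ 0.1, -0.1,  0.1]), array([ 0.83, -0.01,  3.27]))
```

Request:
carry_out(steps=[[[0, 0, 0], [0.25, 0, 0.65], 255], [[0, 0, 0], [0.5, 0, 1.4], 255], [[0, 0, 0], [0.75, 0, 2.1], 255], [[0, 0, 0], [0.9, 0, 2.6], 255], [[0, 0, 0], [1, 0, 2.8], 255], [[0, 0, 0], [1.05, 0, 2.9], 255], [[0, 0, 0], [1.1, 0, 2.95], 255], [[0, 0, 0], [1.1, 0, 2.95], 255]])

```text
clock: 12.6
tcp_pos: [0.4635, -0.0995, 0.0148]
orientation: [0.116, 0.734, 0.657, -0.13]
wrist_force: [-3.3, -0.9, 4.8]
finger_gap: 0.0105
grip_force: 59.5
```

Run:
```python
from h import *
print(nose_now(),env.get_state()['wrist_force'],env.get_state()['ft_torque'])
```

```text
(array([ 0.4527, -0.2019,  0.0055]), np.float64(-0.12), array([-0.107, -0.994,  0.002])) [-3.33669445 -0.90250514  4.84805091] [-0.34782477  0.61266707 -0.36496111]
```

Request:
carry_out(steps=[[[0, 0, 0], [0, 0, 0], 180], [[0, 0, 0], [0, 0, 0], 120], [[0, 0, 0], [0, 0, 0], 120], [[0, 0, 0], [0, 0, 0], 120], [[0, 0, 0], [0, 0, -2], 120], [[0, 0, 0], [0, 0, -5], 120], [[0, 0, 0], [0, 0, -9], 120], [[0, 0, 0], [0, 0, -13], 255]])

```text
clock: 13.6
tcp_pos: [0.4685, -0.0545, 0.1372]
orientation: [0.116, 0.734, 0.657, -0.13]
wrist_force: [0.7, 0.1, -0.7]
finger_gap: 0.0282
grip_force: 0.0
```

Run:
```python
from h import *
s=env.get_state();print(s['tcp_pos'],s['finger_gap'],s['clock'])
snap('scene','s7');snap('top','t7')
a=cv2.imread('pics/t7.png')[125:200,240:420]; b=cv2.imread('pics/s7.png')[165:250,235:435]
o=np.zeros((600,720,3),np.uint8);o[:300]=cv2.resize(a,(720,300),interpolation=cv2.INTER_CUBIC);o[300:,:706]=cv2.resize(b,(706,300),interpolation=cv2.INTER_CUBIC);cv2.imwrite('pics/crop7.png',o)
rim=np.array([.528,-.319,.029]);H=rim+.049*F+[0,0,.001]
print('hinge',H)
r=.043;w=.016
def P(phi,g=0):
    f=np.radians(phi);return H-F*(r+0)*np.cos(f)*1+[0,0,r*np.sin(f)]+(.001+g)*(F*np.sin(f)+np.array([0,0,np.cos(f)]))+w*F
R0=tool(0)
hover=P(92,.02)+[0,0,.06];print('hover',hover,rel(hover,R0))
p0=P(92,.02)
for a in (92,80,70,60,50,40,30,20,10,5,0): 
    g=.008*0; print(a,np.round(P(a),4),rel(P(a),R0,hover,R0)[1])
print(rel(p0,R0,hover,R0))
```

```text
[ 0.4685066  -0.05448999  0.13719593] 0.028154611594209913 13.6
hinge [ 0.52275721 -0.36771871  0.03      ]
hover [ 0.51863918 -0.40598566  0.13224092] (array([ 0.4, 20. , -0.2]), array([-32.09,   8.5 ,  12.59]))
92 [ 0.5208 -0.3861  0.0729] [ 2.   -0.    5.93]
80 [ 0.5217 -0.3772  0.0725] [ 2.9  -0.    5.97]
70 [ 0.5225 -0.3699  0.0707] [ 3.63 -0.    6.15]
60 [ 0.5233 -0.3631  0.0677] [ 4.31 -0.    6.45]
50 [ 0.5239 -0.3569  0.0636] [ 4.94 -0.    6.87]
40 [ 0.5245 -0.3515  0.0584] [ 5.48 -0.    7.38]
30 [ 0.525  -0.3471  0.0524] [ 5.92 -0.    7.99]
20 [ 0.5253 -0.3438  0.0456] [ 6.26 -0.    8.66]
10 [ 0.5256 -0.3417  0.0385] [ 6.47 -0.    9.38]
5 [ 0.5256 -0.3411  0.0347] [ 6.52 -0.    9.75]
0 [ 0.5256 -0.3409  0.031 ] [ 6.55 -0.   10.12]
(array([0., 0., 0.]), array([0., 0., 6.]))
```

View pics/crop7.png

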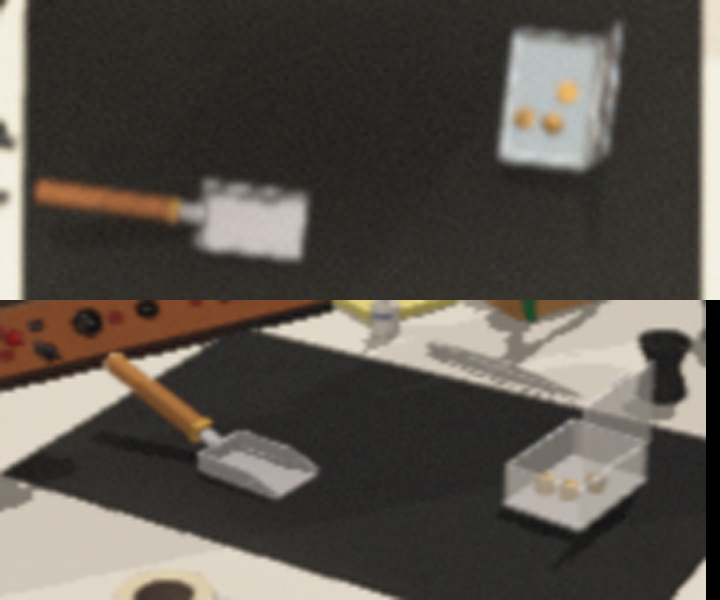

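The shovel lies flat and empty where it was, with its blade at (255,465) in the scene crop, and the three bushes are in the box. Now the lid.

Request:
carry_out(steps=[[[0, 0, 0], [-4, 0.5, -3], 255], [[0, 5, 0], [-9, 2, -2], 255], [[0, 10, 0], [-14, 3.5, 1], 255], [[0, 15, 0], [-19, 5, 3.5], 255], [[0, 20, 0], [-25, 6.5, 6.5], 255], [[0, 20, 0], [-30, 8, 9], 255], [[0, 20, 0], [-33, 8.5, 10], 255], [[0, 20, 0], [-33, 8.5, 10], 255]])

```text
clock: 14.7
tcp_pos: [0.5141, -0.4093, 0.153]
orientation: [-0.001, 0.746, 0.665, -0.0]
wrist_force: [-0.1, 0.0, 0.0]
finger_gap: -0.0001
grip_force: 0.0
```

Request:
carry_out(steps=[[[0, 0, 0], [0, 0, 0], 255], [[0, 0, 0], [0, 0, 1], 255], [[0, 0, 0], [0, 0, 3], 255], [[0, 0, 0], [0, 0, 5], 255], [[0, 0, 0], [0, 0, 7], 255], [[0, 0, 0], [0, 0, 8.5], 255], [[0, 0, 0], [0, 0, 8.8], 255], [[0, 0, 0], [0, 0, 8.8], 255]])

```text
clock: 15.7
tcp_pos: [0.5153, -0.4062, 0.0674]
orientation: [0.0, 0.745, 0.667, -0.0]
wrist_force: [-0.9, -0.1, -0.1]
finger_gap: -0.0002
grip_force: 0.0
```

Run:
```python
from h import *
s=env.get_state();print(s['tcp_pos'],s['orientation'],s['finger_gap'],s['clock'],s['wrist_force'])
snap('scene','s8')
H=np.array([.5228,-.3677,.030])
r=.043;w=.016
def P(phi):
    f=np.radians(phi);return H-F*r*np.cos(f)+[0,0,r*np.sin(f)]+.001*(F*np.sin(f)+np.array([0,0,np.cos(f)]))+w*F
for a in (92,80,70,60,50,40,30,20,10,0): print(a,*rel(P(a),tool(0)))
```

```text
[ 0.5153165  -0.40620396  0.06741059] [ 1.73632283e-04  7.45054601e-01  6.67003456e-01 -1.94867263e-05] -0.0001850183463512604 15.7 [-0.92112143 -0.09270512 -0.1369804 ]
92 [ 0.   0.  -0.2] [ 2.09  0.3  -0.51]
80 [ 0.   0.  -0.2] [ 2.99  0.3  -0.47]
70 [ 0.   0.  -0.2] [ 3.72  0.3  -0.29]
60 [ 0.   0.  -0.2] [4.41 0.29 0.01]
50 [ 0.   0.  -0.2] [5.03 0.29 0.42]
40 [ 0.   0.  -0.2] [5.57 0.29 0.94]
30 [ 0.   0.  -0.2] [6.02 0.29 1.54]
20 [ 0.   0.  -0.2] [6.35 0.29 2.21]
10 [ 0.   0.  -0.2] [6.56 0.28 2.93]
0 [ 0.   0.  -0.2] [6.65 0.28 3.68]
```

Request:
carry_out(steps=[[[0, 0, 0], [1, 0.1, -0.1], 255], [[0, 0, 0], [2.1, 0.3, -0.1], 255], [[0, 0, 0], [3, 0.3, -0.1], 255], [[0, 0, 0], [3.7, 0.3, -0.1], 255], [[0, 0, 0], [4.4, 0.3, 0], 255], [[0, 0, 0], [5, 0.3, 0.4], 255], [[0, 0, 0], [5.6, 0.3, 0.9], 255], [[0, 0, 0], [5.6, 0.3, 0.9], 255]])

```text
clock: 16.75
tcp_pos: [0.5239, -0.3501, 0.0573]
orientation: [-0.001, 0.745, 0.667, -0.0]
wrist_force: [0.1, 0.5, -0.1]
finger_gap: 0.0004
grip_force: 0.0
```

Request:
carry_out(steps=[[[0, 0, 0], [0.4, 0, 0.4], 255], [[0, 0, 0], [0.7, 0, 0.8], 255], [[0, 0, 0], [0.9, 0, 1.3], 255], [[0, 0, 0], [1, 0, 1.8], 255], [[0, 0, 0], [1.1, 0, 2.2], 255], [[0, 0, 0], [1.1, 0, 2.5], 255], [[0, 0, 0], [1.1, 0, 2.7], 255], [[0, 0, 0], [1.1, 0, 2.7], 255]])

```text
clock: 17.75
tcp_pos: [0.5254, -0.34, 0.0315]
orientation: [-0.0, 0.745, 0.667, 0.0]
wrist_force: [-1.7, 1.5, 4.0]
finger_gap: 0.0001
grip_force: 2.0
```

Run:
```python
from h import *
s=env.get_state();print(s['tcp_pos'],s['clock'],s['wrist_force'],s['ft_torque'])
```

```text
[ 0.52541796 -0.34002654  0.03152688] 17.75 [-1.66584283  1.53679552  3.97592711] [0.36002896 0.21659645 0.06152073]
```

Request:
carry_out(steps=[[[0, 0, 0], [0.4, 0, 0.1], 255], [[0, 0, 0], [0.4, 0, 0.2], 255], [[0, 0, 0], [0.4, 0, 0.2], 255], [[0, 0, 0], [0.4, 0, 0], 255], [[0, 0, 0], [0.4, 0, -2], 255], [[0, 0, 0], [0.4, 0, -6], 255], [[0, 0, 0], [0.4, 0, -12], 255], [[0, 0, 0], [5, 0, -16], 255]])

```text
clock: 18.75
tcp_pos: [0.5317, -0.2929, 0.1933]
orientation: [0.002, 0.747, 0.665, 0.0]
wrist_force: [-0.3, 1.2, 0.7]
finger_gap: 0.0002
grip_force: 0.0
```

Request:
carry_out(steps=[[[0, 0, 0], [6, -4, -2], 255], [[0, 0, 0], [10, -8, -2], 255], [[0, 0, 0], [10, -8, -2], 255], [[0, 0, 0], [10, -8, -2], 255], [[0, 0, 0], [10, -8, -2], 255], [[0, 0, 0], [10, -8, -2], 255], [[0, 0, 0], [10, -8, -2], 255], [[0, 0, 0], [10, -8, -2], 255]])

```text
clock: 19.75
tcp_pos: [0.4627, -0.1826, 0.2108]
orientation: [-0.0, 0.745, 0.667, -0.0]
wrist_force: [0.6, -0.2, -0.3]
finger_gap: 0.0001
grip_force: 0.0
```

Run:
```python
from h import *
s=env.get_state();print(s['tcp_pos'],s['clock'],s['wrist_force'])
snap('scene','s9');snap('top','t9')
a=cv2.imread('pics/t9.png')[60:200,240:440]; b=cv2.imread('pics/s9.png')[165:250,235:500]
o=np.zeros((600,800,3),np.uint8);o[:336,:480]=cv2.resize(a,(480,336),interpolation=cv2.INTER_CUBIC);o[340:,:800]=cv2.resize(b,(800,260),interpolation=cv2.INTER_CUBIC);cv2.imwrite('pics/crop9.png',o)
```

```text
[ 0.46269689 -0.18258108  0.21084589] 19.75 [ 0.56691577 -0.16326184 -0.30536424]
```

View pics/crop9.png

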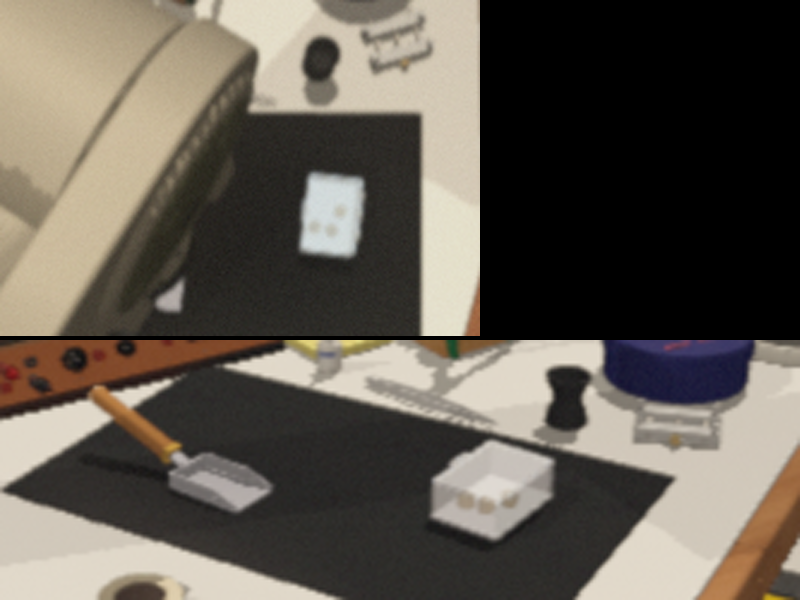

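The lid is shut on the box at (492,480) with the three bushes inside, the empty shovel lies flat at (220,480), and the loupe, bottle and tweezers have not moved.

```bash
python3 -c "
from workcell import env
print(env.hand_in())"
```

```text
the job is handed in; nothing more can be done
None
```

The job is handed in at about 20 s: all three bushes are in the box with its lid shut, the empty shovel lies flat on the mat, and the loupe, bottle and tweezers were not touched.

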